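# Send the sled under the curing lamp and lock it there

## Robot

A 6-joint arm with a two-finger parallel gripper is mounted at the origin on a cart in front of the work surface, level with it; the furniture and walls round the work are solid. World frame = base frame: x ahead of the robot, y to its left, z up, the work surface at z = 0. Lengths are in m, angles in rad, forces in N, time in s.
With the tool pointing down it reaches from about 0.3 to 0.75 m from the base axis. Payload 8.5 kg.
Tool frame: the origin (TCP) lies at the very end of the fingers, on their centre line; the grasp point (between the pads) lies 19 mm behind it (ctrl.grip_depth is the distance from the TCP to the grasp point, in m); z points along the fingers, y is the line along which they close (so a half turn about z gives the same grasp; the last joint's range is limited). The gripper opens to 88 mm and grips with 3 to 60 N. Pads are 18 mm wide; open, the fingers measure 123 mm over their backs; the gripper's body (75 mm by 187 mm) begins 45 mm behind the grasp point.
Start: joints at [0.958, 0.381, 1.297, -0, 1.464, -0.215], TCP at [0.213, 0.507, 0.239] pointing down, gripper open.
Joint ranges: [-3.11, 3.11], [-0.89, 2.33], [0.22, 2.48], [-1.42, 4.56], [0.17, 2.85], [-2.88, 2.88]. Speed limits (rad/s): [2.39, 2.39, 3.14, 3.14, 3.14, 3.14].

## Interface

Orientations are given as a unit quaternion [w, x, y, z].
In Python, from station import ctrl, optics, finish_job gives the robot as it stands.
- The arm moves only by the tool play_rows, never from a script. Its argument "series" is one flat list of numbers, 7 for each row, row after row: the shift along the tool's x, y, z in mm, then the turn, a rotation vector about the tool's x, y, z in degrees, then the finger opening in mm, from 0 to 88.1. A call has 1 to 12 rows; each row is the pose to reach, as a shift and turn from the pose commanded when the call began, along the tool's axes at that moment; what a row does not reach only later rows make up. A row lasts 1/10 s, in which the tool goes at most 50 mm and 8.59 degrees, less where a joint would pass 70% of its speed; a pose out of reach is approached as far as the arm can. A call with a gripper value outside its range is refused whole. The fingers move at their own pace and stop on an object; "grip_force" is the grip in N (left out, the last holds). Time passes only in rows, so rows that repeat a pose let the fingers close. It gives the time, the measured TCP pose, the force, the opening and the grip force at its end, in the units of the state.
- ctrl.sense(): the state, without advancing time (a new reading comes with each control period).
- optics.capture(name): name is "scene" or "top" or "wrist"; returns the picture (384x512x3 uint8, red, green, blue); there is no depth.
- optics.camera_info(name): a dict with "mtx" (3x3 intrinsics, pixels), "rvec" (rotation vector, rad) and "tvec" (3), from world to camera coordinates, as OpenCV has them. Camera axes: x right, y down, z forward; pixel columns grow to the right and rows downward; lengths in m; the calibration is good to about 2 mm. A picture is of the moment at which its call begins: read the wrist's pose just before it. camera_info takes no time and is no camera call; for the wrist camera it gives the pose at the moment of the call.
- finish_job(): hands the job in; it is judged then, once.
The state is a dict: "time": time; "q": joint angles; "qvel": joint speeds; "joint_torque": joint torques, N m; "eef_pos": TCP position; "orientation": TCP orientation; "wrist_force": force on the tool from outside, world axes, zero at the start; "wrist_torque": the same for the moment, N m; "grip_width": opening from 0.0 (shut) to 1.0 (fully open); "finger_force": force on a finger pad.
Only numpy, scipy, OpenCV 4.12 (cv2) and the standard library are available. Lean on these libraries where they do the work, as an engineer would, in place of code of your own. Each camera call takes 0.05 s, during which the arm holds its last target. There are 200 camera calls.

## Task

Take the key with the straight rectangular bow from its wooden stand, push it fully home in the lock of the curing slide and turn it clockwise as far as it goes, which draws the bolt out of the sled. Slide the sled by its black fin all the way to its end stop under the lamp, then turn the key back anticlockwise as far as it goes so that the bolt locks the sled there. Leave the key fully home in the lock, let go of everything, and leave the round-bowed key in its stand and the things around where they are.

Things in the scene. Friction and masses are not known exactly. Their poses are not given: they have to be found in the camera images.
- slide_base: Curing slide, fixed: light grey plate 12 mm thick, x -100..120, y -200..200 mm; grey lock housing 72 x 72 mm, top at z 58, on the near side; two rails along y carry the sled; white lamp over the rails at the +y end, centre (50, 135), 140 x 90 mm, top at z 92. Origin under the plate at table height; at yaw 0 x points away from the robot, y along the slide to the lamp; z up.
- keyhole (a point): Centre of the keyhole's mouth, in the top of the brass lock plug (47 mm across), at (-60, -20, 60) mm in slide_base. The slot opens straight up: 22 mm along this point's x, 8 mm along its y, 38 deep, 3 mm chamfer. A dark line on the plug lies along x. The point turns with the plug: its axes are parallel to slide_base's when locked.
- lock (a joint): Angle of the lock plug, rad: 0 = locked (bolt in the sled's notch), grows clockwise seen from above to the stop at 1.2 = unlocked. Friction 0.12 Nm, stays about where it is left. Because of play and give in the grip the hand must turn 0.1 to 0.2 rad more than the plug. The sled runs free of the bolt above about 0.5.
- key: The fitting steel key, 90 mm tall, 120 g, upright in a stand, bow up. Origin at the blade's tip, z toward the bow. Blade 20 mm along x, 6 along y, 34 long, same both ways round; round collar 29 mm across above it (z 34..39) that comes to rest on the stand's or plug's top; thin stem; straight rectangular bow 44 mm along x, 10 along y, z 52..90.
- key_bow (a point): Centre of the rectangular bow, 71 mm above the blade's tip, with the key's axes; grip it across the 10 mm (key's y).
- other_key: Steel key of the same size with a round disc bow (42 mm across, 10 mm thick) and a thick square blade that does not fit this lock; stands in the other wooden stand and stays there.
- stand_bar: Wooden stand, fixed, holding the key with the rectangular bow: foot 66 x 66 x 8 mm, block 50 x 50 mm, top 42 mm above the table; the key hangs in it 34 mm deep by its collar with 1 mm play. Origin under the centre.
- stand_ring: Wooden stand of the same size, fixed, holding the round-bowed key.
- sled (a joint): Position of the sled (grey tray, two resin letters lying in it) along slide_base's +y, m: 0 = parked, 0.12 = at the end stop under the lamp. Held near 0 by the bolt until unlocked; friction 1.5 N, stays where it is left. The bolt can enter its second notch only within 3 mm of the end stop.
- sled_grip (a point): Grip point on the sled's upright black fin (14 mm along x, 36 mm along y, top 103 mm above the table), on its centre line 88 mm above the table; moves with the sled; axes of slide_base. At joint 0 it is at (50, -155) mm in the slide_base frame.
- mug: White mug 89 x 125 x 110 mm, bystander.
- clear_bottle: Clear bottle 57 mm across, 166 mm tall, bystander.
- jar: Small jar 44 mm across, 47 mm tall, bystander.
- dropper: Dropper bottle 24 mm across, 70 mm tall, bystander.
- dish: Shallow dish 79 mm across, 15 mm tall, bystander.
There are look-alikes about, which are no part of the job. Leave any green look-alike of the key alone.

How it is judged:
On the way, in this order (a step that is already met when the one before it is completed fails the run):
1. the rectangular-bowed key is fully home in the lock (horizontal distance between key and keyhole below 0.005 m and z of key in the frame of keyhole below -0.028 m), for 0.2 s.
2. the lock is turned clockwise to its stop with the key in it (value of joint lock above 1 rad and value of joint sled below 0.03 m and z of key in the frame of keyhole below -0.02 m and horizontal distance between key and keyhole below 0.006 m), for 0.1 s.
3. the sled is at its end stop under the lamp, the lock still open (value of joint sled above 0.117 m and value of joint lock above 0.4 rad), for 0.1 s.
At the end, for the whole second after the job is handed in: The sled is within 4 mm of its end stop, the lock is turned back to within 0.15 rad of locked, and the rectangular-bowed key stands in the keyhole to within 6 mm of full depth and 5 mm of its centre, at rest; the round-bowed key is still in its stand (all of step 1 and value of joint lock below 0.15 rad and value of joint sled above 0.116 m and linear speed of key below 0.02 m/s and horizontal distance between other_key and stand_ring below 0.02 m); the robot touches nothing.
It fails at once if the lock is turned without the key in it (value of joint lock above 0.3 rad and distance between key and keyhole above 0.06 m).
It fails at once if the round-bowed key is taken out of its stand (distance of other_key from where it was at the start of the episode above 0.03 m).
It fails at once if a bystander is knocked away (over 40 mm) (distance of any of mug, clear_bottle, jar, dropper, dish from where it was at the start of the episode above 0.04 m).
It also fails if it takes over 72 s, if anything falls off the work surface, if the arm or the gripper's body presses on something with over 40 N, if the wrist force passes 120 N, or if a joint passes its speed limit or range.

## Working session

There is one attempt and no reset: what is moved stays moved. The work goes in short steps, Python scripts to look and compute and a tool call to move; the robot and the scene stay as the last step left them, time stands still between calls to the robot, and variables do not carry over. Pictures are saved under pics/ and viewed, at most 10 in all, crops included, and the job is handed in when it is done.

Besides the shell and the picture viewer there is one more tool, called after ">>>" by a JSON object that holds its "method" and its "body". play_rows: Moves the arm, as the interface text tells. Its arguments: {"type":"object","properties":{"series":{"type":"array"},"grip_force":{"type":"number"}},"required":["series"]}

```bash
ls; mkdir -p pics
python3 - <<'E'
from station import ctrl, optics
import cv2
s=ctrl.sense(); print(s)
for n in("scene","top"):
    im=optics.capture(n); cv2.imwrite(f"pics/{n}0.png",im[:,:,::-1]); 
    print(n,optics.camera_info(n))
E
```

```text
pics
{'time': 0.0, 'q': array([ 9.57686256e-01,  3.81175998e-01,  1.29826286e+00,  1.54895632e-05,
        1.46361556e+00, -2.15338765e-01]), 'qvel': array([ 0.0016427 , -0.0008259 ,  0.00045284, -0.00064678, -0.00037495,
        0.00161288]), 'joint_torque': array([ 8.61023636e-05, -4.37925839e+01, -2.24557972e+01,  7.13230530e-02,
        3.52725398e-02, -1.00558862e-04]), 'eef_pos': array([0.21289862, 0.50681023, 0.23814781]), 'orientation': array([-3.01213776e-04,  1.97577838e-01,  9.80286929e-01, -6.65970927e-04]), 'wrist_force': array([-0.38165951,  0.07250008,  0.14120036]), 'wrist_torque': array([-0.00201939,  0.01983693,  0.02698562]), 'finger_force': 0.0, 'grip_width': 0.9993826089548251}
scene {'mtx': array([[474.688291  ,   0.        , 254.78511182],
       [  0.        , 474.688291  , 196.95160834],
       [  0.        ,   0.        ,   1.        ]]), 'rvec': array([ 0.66471421, -2.80143163,  0.83699951]), 'tvec': array([0.48335079, 0.20280403, 1.52961063])}
top {'mtx': array([[456.20475327,   0.        , 254.8971651 ],
       [  0.        , 456.20475327, 199.59833797],
       [  0.        ,   0.        ,   1.        ]]), 'rvec': array([ 2.18917756, -2.17020977,  0.07761631]), 'tvec': array([0.06859826, 0.50753217, 1.49354342])}
```

Run:
```python
import cv2
for n in("scene","top"):
    im=cv2.imread(f"pics/{n}0.png"); cv2.imwrite(f"pics/{n}0b.png",cv2.resize(im,(800,600),interpolation=cv2.INTER_CUBIC))
```

```text
(no output)
```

View pics/top0b.png

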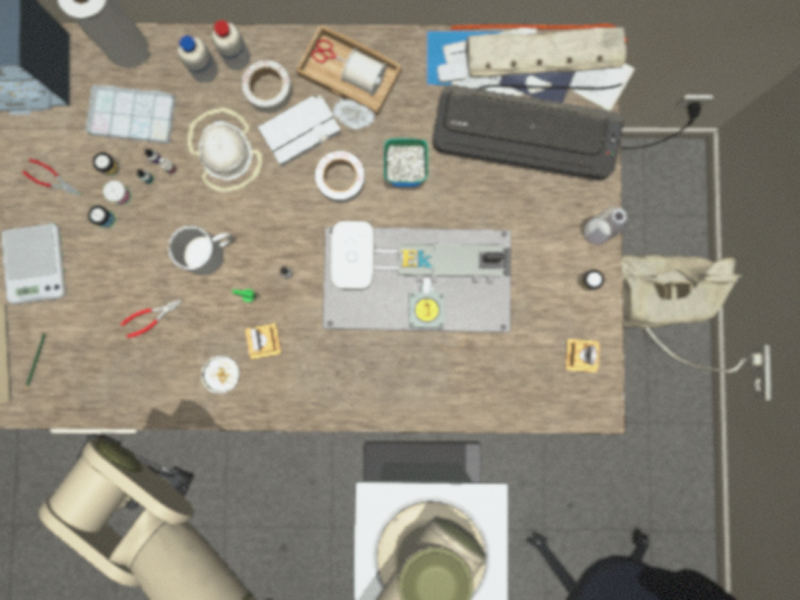

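View pics/scene0b.png

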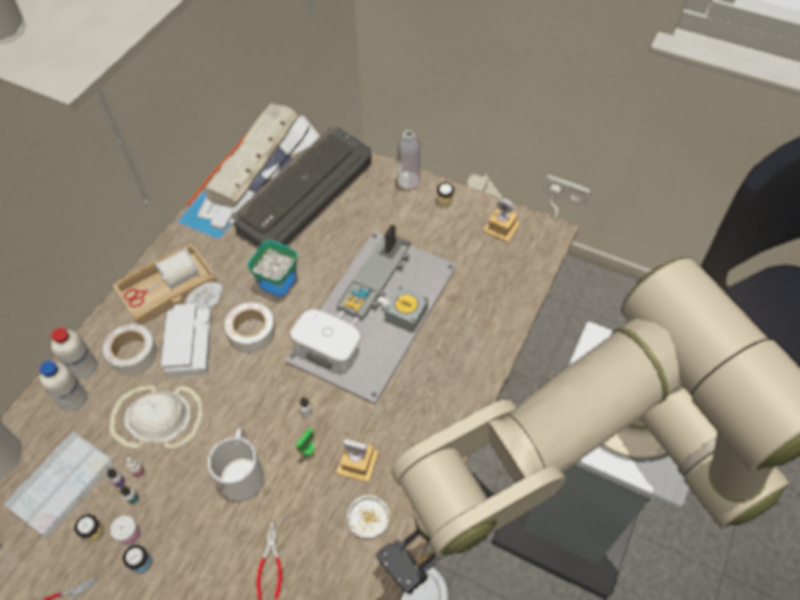

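The top view shows two wooden stands, at (263,341) and (583,355) in the 800x600 picture. The slide's plate spans (325..510, 230..330), with the plug at (427,310) and the fin at (492,258). The left stand seems to hold the straight bow, and I'll check that with the wrist camera.

```bash
cat > h.py <<'E'
import numpy as np, cv2
from station import ctrl, optics
from scipy.spatial.transform import Rotation as R
def cam(n):
    c=optics.camera_info(n); Rm=cv2.Rodrigues(np.array(c["rvec"]))[0]; return c["mtx"],Rm,np.array(c["tvec"]).ravel()
def ray(c,uv,z):
    K,Rm,t=c; d=Rm.T@np.linalg.inv(K)@np.array([uv[0],uv[1],1.]); o=-Rm.T@t
    return o+d*(z-o[2])/d[2]
def proj(c,p):
    K,Rm,t=c; q=K@(Rm@np.array(p,float)+t); return q[:2]/q[2]
def tool():
    s=ctrl.sense(); q=s["orientation"]; return s["eef_pos"],R.from_quat([q[1],q[2],q[3],q[0]])
def grab(n,f):
    c=cam(n); im=optics.capture(n)[:,:,::-1].copy(); cv2.imwrite("pics/"+f,im); return c,im
E
python3 - <<'E'
from h import *
c=cam("top"); k=1.5625; im=cv2.imread("pics/top0.png")
for nm,uv,z in [("standL",(263,341),.042),("standR",(583,355),.042),("plug",(427,310),.06),("fin",(492,258),.103),("c1",(325,230),.012),("c2",(510,230),.012),("c3",(510,330),.012),("c4",(325,330),.012)]:
    print(nm,ray(c,np.array(uv)/k,z).round(3))
hsv=cv2.cvtColor(im,cv2.COLOR_BGR2HSV)
p,r=tool(); print(p,r.as_matrix().round(3)); cw=cam("wrist"); print("wrist cam pos",(-cw[1].T@cw[2]), cw[1].round(3), cw[0])
E
```

```text
standL [0.442 0.355 0.042]
standR [ 0.419 -0.312  0.042]
plug [0.508 0.013 0.06 ]
fin [ 0.611 -0.115  0.103]
c1 [0.683 0.232 0.012]
c2 [ 0.686 -0.166  0.012]
c3 [ 0.471 -0.165  0.012]
c4 [0.467 0.229 0.012]
[0.21293632 0.50686445 0.23824307] [[-0.922  0.387 -0.001]
 [ 0.387  0.922 -0.001]
 [ 0.    -0.001 -1.   ]]
wrist cam pos [0.14811986 0.53339284 0.38510205] [[ 0.388  0.922 -0.002]
 [ 0.887 -0.373  0.272]
 [ 0.25  -0.107 -0.962]] [[280.96459273   0.         255.37244463]
 [  0.         280.96459273 197.3374981 ]
 [  0.           0.           1.        ]]
```

>>> {"method": "play_rows", "body": {"series": [-47,-13,0,0,0,-6,88,-94,-26,0,0,0,-12,88,-140,-39,0,0,0,-18,88,-187,-52,0,0,0,-22.8,88,-233,-65,0,0,0,-22.8,88,-233,-65,0,0,0,-22.8,88,-233,-65,0,0,0,-22.8,88,-233,-65,0,0,0,-22.8,88]}}

```text
time: 0.9
eef_pos: [0.4019, 0.3574, 0.2386]
orientation: [-0.0, -0.0, 1.0, -0.0]
wrist_force: [-0.7, -0.6, -0.1]
grip_width: 0.999
finger_force: 0.0
```

Run:
```python
from h import *
p,r=tool(); print(p,r.as_matrix().round(3))
c,im=grab("wrist","w1.png")
print([proj(c,(.442,.355,z)).round(0) for z in (0,.042,.098)])
cv2.imwrite("pics/w1b.png",cv2.resize(im,(800,600),interpolation=cv2.INTER_CUBIC))
```

```text
[0.40188702 0.35735953 0.23860534] [[-1.    -0.001 -0.001]
 [-0.001  1.    -0.   ]
 [ 0.001 -0.    -1.   ]]
[array([254., 199.]), array([254., 208.]), array([254., 223.])]
```

View pics/w1b.png

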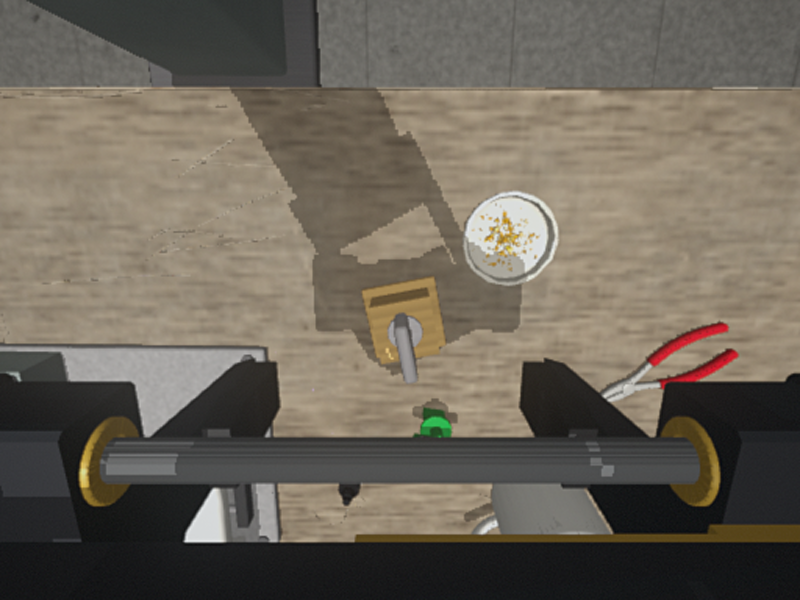

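The wrist view shows the left stand at (403,322) with an edge-on bow running from (402,318) to (410,382). The dish is at (510,238) and the green look-alike at (436,425). I'll enlarge both bows to tell rectangular from round.

Run:
```python
from h import *
w=cv2.imread("pics/w1.png"); s=cv2.imread("pics/scene0.png"); t=cv2.imread("pics/top0.png")
f=lambda im,x,y,h:cv2.resize(im[y-h:y+h,x-h:x+h],(266,266),interpolation=cv2.INTER_CUBIC)
a=np.hstack([f(s,227,292,22),f(s,322,138,22),f(w,258,212,40)]); b=np.hstack([f(t,168,218,20),f(t,373,228,20),f(t,273,198,24)])
cv2.imwrite("pics/comp.png",np.vstack([a,b]))
```

```text
(no output)
```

View pics/comp.png

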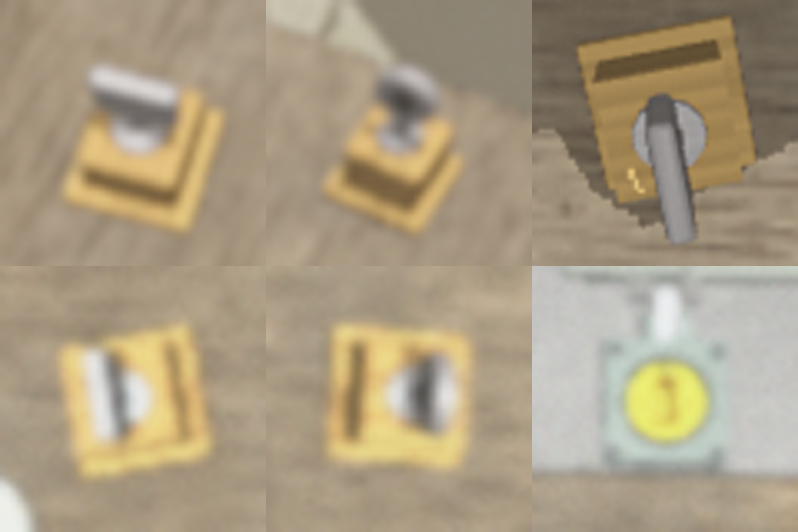

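Left stand holds the straight rectangular bow (top-left crop) and the right one holds the round disc (top-middle crop). Next I'll measure the bow's top face in the wrist view.

Run:
```python
from h import *
w=cv2.imread("pics/w1.png"); hsv=cv2.cvtColor(w,cv2.COLOR_BGR2HSV)
for y in range(196,248,3): print(y,[f"{hsv[y,x,1]}/{hsv[y,x,2]}" for x in range(248,274)])
```

```text
196 ['124/169', '123/168', '124/168', '124/167', '124/167', '124/166', '124/166', '126/164', '126/164', '126/164', '124/163', '124/163', '124/162', '126/162', '127/161', '126/160', '124/160', '125/159', '125/159', '124/158', '128/157', '123/156', '122/155', '125/155', '127/154', '126/154']
199 ['125/159', '125/159', '125/159', '126/158', '126/158', '127/157', '127/157', '122/153', '124/152', '118/151', '122/151', '123/154', '127/156', '126/156', '127/156', '127/156', '126/158', '126/158', '127/161', '124/162', '124/163', '123/164', '124/165', '124/167', '124/168', '125/167']
202 ['126/158', '124/160', '127/163', '127/163', '107/140', '23/90', '6/87', '11/91', '14/90', '11/90', '11/89', '12/87', '28/92', '18/115', '44/121', '82/128', '107/145', '124/162', '128/167', '126/166', '124/165', '124/164', '122/163', '125/163', '126/162', '125/161']
205 ['125/170', '127/163', '71/125', '11/112', '6/90', '17/88', '17/92', '19/95', '19/94', '16/94', '16/93', '20/89', '20/91', '10/129', '8/165', '6/164', '5/163', '3/157', '4/133', '55/121', '124/150', '129/160', '125/159', '125/159', '124/160', 
[... 2938 characters left out ...]
', '58/164', '58/157', '23/109', '6/135', '7/151', '8/154', '7/152', '7/151', '7/147', '6/136', '14/124', '54/127', '64/156', '61/159', '62/157', '59/155', '61/155', '59/155']
244 ['61/155', '61/155', '59/156', '58/155', '58/153', '59/151', '61/151', '63/153', '62/152', '61/155', '58/153', '34/143', '7/140', '7/151', '9/147', '9/142', '9/137', '21/135', '45/143', '63/157', '64/160', '58/159', '61/159', '63/159', '63/159', '62/161']
247 ['61/155', '60/152', '61/151', '61/151', '63/150', '62/148', '64/147', '62/147', '62/148', '63/149', '61/150', '63/150', '62/151', '59/150', '64/148', '64/147', '65/145', '64/148', '62/147', '59/147', '59/147', '58/146', '59/143', '62/140', '65/141', '63/142']
```

Run:
```python
from h import *
c=cam("wrist")
P=lambda u,v,z=.098: ray(c,(u,v),z)
print("bow ctr",P(259.7,227.7),"collar",P(259.3,212.3,.047))
a=[(252,214.5),(255,226.5),(257.7,238.5)]; b=[(261.2,214.5),(263.8,226.5),(266.5,238.5)]
for l in(a,b):
    d=P(*l[2])-P(*l[0]); print(np.degrees(np.arctan2(d[1],d[0])),P(*l[1]))
print(P(256.5,210.3),P(263.5,245.3))
w=cv2.imread("pics/w1.png"); hsv=cv2.cvtColor(w,cv2.COLOR_BGR2HSV)
m=((hsv[...,1]>95)&(hsv[...,0]>10)&(hsv[...,0]<25)).astype(np.uint8); m[:170]=0; m[235:]=0; m[:,:220]=0; m[:,300:]=0
m=cv2.morphologyEx(m,cv2.MORPH_CLOSE,np.ones((15,15)))
r=cv2.minAreaRect(max(cv2.findContours(m,0,2)[0],key=cv2.contourArea)); print(r)
for q in cv2.boxPoints(r): print(q,P(*q,.042),P(*q,.008))
```

```text
bow ctr [0.44711614 0.36157145 0.098     ] collar [0.44665879 0.3617935  0.047     ]
12.568166815039808 [0.44571566 0.35641396 0.098     ]
12.191966733946028 [0.44569967 0.36605552 0.098     ]
[0.42702758 0.35800941 0.098     ] [0.46818449 0.36593671 0.098     ]
((258.5754699707031, 204.73587036132812), (49.942195892333984, 47.6693000793457), 79.3803482055664)
[230.54716 184.58493] [0.41173936 0.32559962 0.042     ] [0.4196907  0.32251408 0.008     ]
[277.4     175.80002] [0.40043772 0.38412604 0.042     ] [0.40727073 0.38683181 0.008     ]
[286.60376 224.88681] [0.46565287 0.39763761 0.042     ] [0.47893907 0.40168038 0.008     ]
[239.75095 233.67172] [0.47813473 0.33624315 0.042     ] [0.49265603 0.33421081 0.008     ]
```

Key at about (0.447, 0.362), yaw about 12.3°. I'll look at the lock from close up before grasping.

>>> {"method": "play_rows", "body": {"series": [-8,-43,0,0,0,0,88,-17,-87,0,0,0,0,88,-26,-130,0,0,0,0,88,-34,-173,0,0,0,0,88,-43,-217,0,0,0,0,88,-51,-260,0,0,0,0,88,-60,-303,0,0,0,0,88,-68,-347,0,0,0,0,88,-68,-347,0,0,0,0,88,-68,-347,0,0,0,0,88]}}

```text
time: 1.95
eef_pos: [0.4705, 0.0104, 0.2387]
orientation: [-0.0, 0.0, 1.0, 0.0]
wrist_force: [-0.2, 0.2, 0.4]
grip_width: 1.0
finger_force: 0.0
```

Run:
```python
from h import *
p,r=tool(); print(p,r.as_matrix().round(3))
c,im=grab("wrist","w2.png")
print(proj(c,(.508,.013,.06)))
hsv=cv2.cvtColor(im,cv2.COLOR_BGR2HSV)
m=((hsv[...,1]>90)&(hsv[...,0]>18)&(hsv[...,0]<38)).astype(np.uint8)
for q in sorted(cv2.findContours(m,0,2)[0],key=cv2.contourArea)[-3:]: print(cv2.contourArea(q),cv2.minAreaRect(q), cv2.fitEllipse(q) if len(q)>5 else 0)
cv2.imwrite("pics/w2b.png",cv2.resize(im,(800,600),interpolation=cv2.INTER_CUBIC))
```

```text
[0.47054412 0.01035059 0.23872715] [[-1.  0. -0.]
 [ 0.  1.  0.]
 [ 0.  0. -1.]]
[258.18393284 209.88194326]
1002.5 ((68.00377655029297, 294.8132019042969), (33.47908401489258, 60.32378005981445), 10.61965560913086) ((69.9084701538086, 294.3887939453125), (35.32865524291992, 58.59519958496094), 18.09699058532715)
1093.5 ((258.0, 212.5), (37.0, 38.0), 90.0) ((258.2662048339844, 212.1865997314453), (37.409812927246094, 37.464027404785156), 139.0836181640625)
1480.5 ((369.0, 340.5), (11.0, 284.0), 90.0) ((-831.2835693359375, 323.0221862792969), (36.24456787109375, 2598.1337890625), 90.6279525756836)
```

View pics/w2b.png

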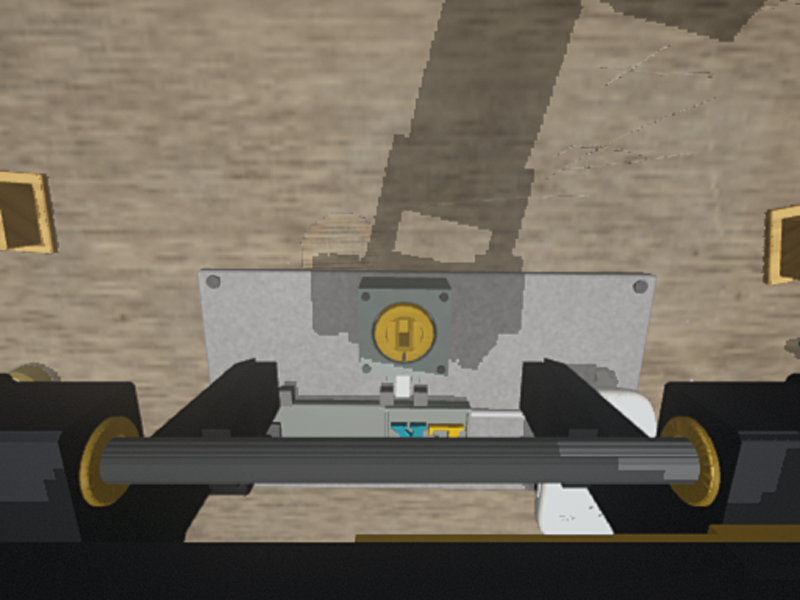

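The plug's ellipse is at (258.3,212.2) in native pixels, with the slot across x. The plate's near edge runs from (200,270) to (655,274) in the scaled picture.

Run:
```python
from h import *
c=cam("wrist"); im=cv2.imread("pics/w2.png")
print("plug",ray(c,(258.27,212.19),.06))
k=1.5625
A=ray(c,np.array((201,269.5))/k,.012);B=ray(c,np.array((655,274))/k,.012);d=B-A;print(A,B,np.degrees(np.arctan2(-d[0],d[1])),np.hypot(*d[:2]))
A=ray(c,np.array((213,282))/k,.012);B=ray(c,np.array((640,286.5))/k,.012);d=B-A;print(A,B,np.degrees(np.arctan2(-d[0],d[1])))
# dark slot in plug
hsv=cv2.cvtColor(im,cv2.COLOR_BGR2HSV)
for y in range(196,234,2): print(y,[int(v) for v in hsv[y,244:274,2]])
```

```text
plug [0.51086612 0.01389144 0.06      ]
[ 0.47092358 -0.16056149  0.012     ] [0.47442789 0.23179679 0.012     ] -0.5117173131703463 0.3923739291022263
[ 0.48193401 -0.15146343  0.012     ] [0.48552362 0.22048351 0.012     ] -0.5529361032718295
196 [122, 121, 110, 99, 99, 103, 104, 111, 120, 136, 159, 167, 175, 175, 173, 165, 162, 162, 161, 144, 123, 109, 107, 101, 99, 98, 105, 121, 123, 124]
198 [104, 96, 101, 106, 130, 161, 180, 184, 186, 188, 186, 185, 186, 186, 184, 184, 185, 184, 185, 185, 184, 181, 179, 165, 142, 120, 100, 98, 99, 110]
200 [100, 117, 148, 177, 184, 183, 182, 181, 180, 180, 179, 179, 179, 179, 177, 178, 178, 178, 178, 178, 177, 178, 178, 179, 180, 178, 158, 120, 102, 98]
202 [157, 178, 183, 182, 181, 180, 178, 177, 177, 176, 175, 169, 164, 164, 162, 163, 164, 166, 171, 174, 173, 175, 175, 175, 175, 175, 176, 176, 165, 131]
204 [183, 181, 180, 178, 178, 175, 173, 167, 151, 147, 143, 143, 150, 150, 151, 152, 150, 139, 137, 143, 145, 159, 172, 176, 175, 175, 175, 176, 177, 175]
206 [181, 181, 180, 180, 183, 184, 184, 183, 179, 155, 144, 161, 187, 187, 187, 188, 182
[... 1356 characters left out ...]
 167, 162, 156, 156, 156, 150, 151, 156, 155, 154, 154, 169, 183, 181, 180, 178, 177, 175, 175, 164, 112]
226 [79, 124, 164, 173, 176, 176, 175, 176, 178, 179, 180, 181, 182, 156, 91, 126, 185, 184, 181, 181, 178, 176, 176, 175, 175, 175, 165, 133, 81, 85]
228 [112, 101, 80, 84, 125, 163, 174, 178, 177, 177, 177, 179, 175, 126, 82, 122, 180, 178, 176, 176, 176, 175, 173, 160, 119, 107, 80, 92, 106, 115]
230 [120, 121, 118, 108, 95, 82, 82, 100, 121, 143, 163, 168, 166, 124, 98, 138, 171, 167, 163, 158, 136, 112, 86, 83, 93, 106, 115, 121, 121, 120]
232 [134, 130, 131, 133, 133, 135, 134, 128, 110, 103, 99, 99, 90, 86, 88, 94, 94, 94, 98, 102, 108, 115, 116, 120, 121, 120, 119, 117, 118, 119]
```

Run:
```python
from h import *
c=cam("wrist"); im=cv2.imread("pics/w2.png"); hsv=cv2.cvtColor(im,cv2.COLOR_BGR2HSV)
for x in (250,255,257,262,266): print(x,[(y,int(hsv[y,x,1]),int(hsv[y,x,2])) for y in list(range(190,208))+list(range(220,235))])
for y in (212,213.2,214): print(y,ray(c,(258.4,y),.06))
p=ray(c,(258.4,213.2),.06)
for dx in(-.0235,-.014,-.011,.011,.014,.0235): print(dx,proj(c,p+[dx,0,0]))
```

```text
250 [(190, 10, 123), (191, 11, 121), (192, 10, 122), (193, 13, 122), (194, 10, 107), (195, 93, 99), (196, 159, 104), (197, 170, 132), (198, 177, 180), (199, 177, 186), (200, 178, 182), (201, 173, 178), (202, 175, 178), (203, 172, 179), (204, 174, 173), (205, 171, 163), (206, 177, 184), (207, 176, 184), (220, 173, 180), (221, 171, 180), (222, 172, 179), (223, 172, 182), (224, 173, 181), (225, 170, 181), (226, 170, 175), (227, 174, 176), (228, 173, 174), (229, 143, 141), (230, 19, 82), (231, 18, 102), (232, 11, 134), (233, 12, 175), (234, 13, 174)]
255 [(190, 11, 121), (191, 15, 123), (192, 13, 121), (193, 12, 104), (194, 141, 103), (195, 167, 119), (196, 176, 167), (197, 177, 187), (198, 175, 185), (199, 176, 181), (200, 177, 179), (201, 178, 176), (202, 178, 169), (203, 165, 142), (204, 168, 143), (205, 172, 163), (206, 173, 161), (207, 171, 160), (220, 158, 123), (221, 163, 130), (222, 165, 151), (223, 166, 152), (224, 168, 156), (225, 174, 176), (226, 176, 181), (227, 176, 180), (228, 172, 179), (229, 176, 178), (230, 170, 168), (231, 62, 98), (232, 18, 99), (233, 13, 115), (234, 1
[... 1301 characters left out ...]
78), (201, 175, 175), (202, 178, 175), (203, 175, 175), (204, 173, 172), (205, 176, 170), (206, 176, 185), (207, 175, 185), (220, 175, 181), (221, 173, 180), (222, 174, 177), (223, 175, 178), (224, 175, 181), (225, 173, 181), (226, 172, 176), (227, 175, 173), (228, 175, 173), (229, 158, 153), (230, 24, 86), (231, 18, 102), (232, 13, 116), (233, 13, 121), (234, 13, 121)]
212 [0.51062096 0.01404938 0.06      ]
213.2 [0.51216981 0.01405565 0.06      ]
214 [0.51320449 0.01405984 0.06      ]
-0.0235 [258.47920568 194.67127578]
-0.014 [258.4468282  202.24539804]
-0.011 [258.4367056  204.61339484]
0.011 [258.36392698 221.63862563]
0.014 [258.35419652 223.91488837]
0.0235 [258.3236822  231.05315642]
```

Keyhole is at about (0.5124, 0.0140) and the slide yaw is about -0.5°. Moving to the key.

>>> {"method": "play_rows", "body": {"series": [3,44,0,0,0,-2,88,6,88,0,0,0,-4,88,9,132,0,0,0,-6,80,12,176,0,0,0,-8,70,15,220,0,0,0,-10,60,18,264,0,0,0,-12.3,50,21,308,0,0,0,-12.3,50,23.3,351.3,20,0,0,-12.3,50,23.3,351.3,60,0,0,-12.3,50,23.3,351.3,100,0,0,-12.3,50,23.3,351.3,110,0,0,-12.3,50,23.3,351.3,110,0,0,-12.3,50]}}

```text
time: 3.2
eef_pos: [0.4461, 0.362, 0.1283]
orientation: [-0.001, -0.108, 0.994, -0.0]
wrist_force: [-0.6, 0.4, 0.8]
grip_width: 0.569
finger_force: 0.0
```

Run:
```python
from h import *
p,r=tool(); print(p,r.as_matrix().round(3), ctrl.sense()["q"])
c,im=grab("wrist","w3.png")
for z in(.098,.047): print(proj(c,(.4472,.3617,z)))
hsv=cv2.cvtColor(im,cv2.COLOR_BGR2HSV)
u,v=proj(c,(.4472,.3617,.098)).astype(int)
cv2.imwrite("pics/w3b.png",cv2.resize(im[max(v-100,0):v+100,u-130:u+130],(780,600),interpolation=cv2.INTER_CUBIC)); print(u,v)
```

```text
[0.44610471 0.36201488 0.12827202] [[-0.977 -0.215 -0.002]
 [-0.215  0.977 -0.001]
 [ 0.002 -0.    -1.   ]] [ 4.75680805e-01  5.23711675e-01  1.39648198e+00  1.42595643e-04
  1.22374069e+00 -1.31182405e+00]
[255.56284606 228.03435089]
[255.57789383 205.56755797]
255 228
```

View pics/w3b.png

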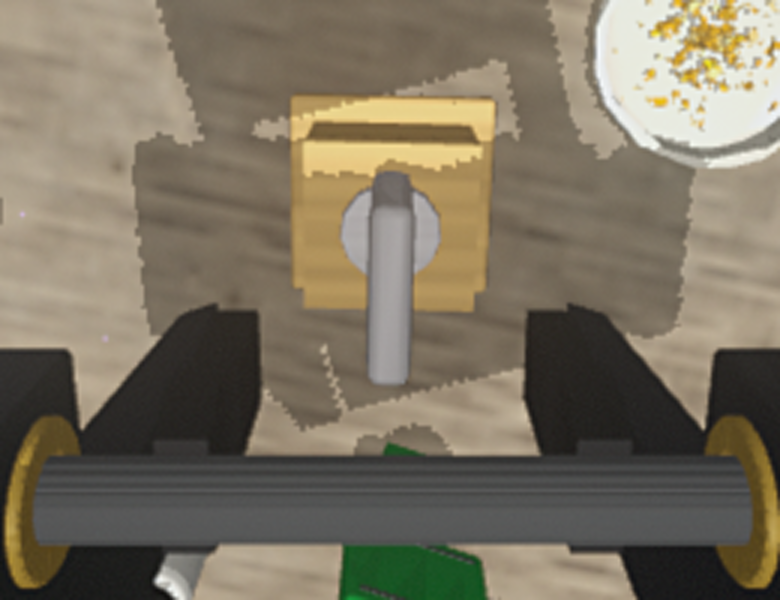

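The bow is centred between the fingers at crop (390,293) and aligned with the tool. Descend and grip.

>>> {"method": "play_rows", "body": {"series": [0,0,30,0,0,0,50,0,0,50,0,0,0,50,0,0,62,0,0,0,50,0,0,67,0,0,0,50,0,0,67,0,0,0,50,0,0,67,0,0,0,0,0,0,67,0,0,0,0,0,0,67,0,0,0,0,0,0,67,0,0,0,0,0,0,67,0,0,0,0,0,0,67,0,0,0,0], "grip_force": 40}}

```text
time: 4.35
eef_pos: [0.4474, 0.3612, 0.0619]
orientation: [0.0, -0.107, 0.994, 0.0]
wrist_force: [0.0, -0.1, 0.9]
grip_width: 0.11
finger_force: 40.0
```

Run:
```python
from h import *
p,r=tool(); s=ctrl.sense(); print(p,r.as_rotvec(degrees=True), s["grip_width"]*88.1,s["finger_force"],s["wrist_force"],s["wrist_torque"])
```

```text
[0.44742722 0.36118007 0.06186396] [-1.92941614e+01  1.78954205e+02  7.60465821e-03] 9.6948363816333 39.98704179190099 [ 0.04969115 -0.08081317  0.91903628] [0.04802656 0.022441   0.04181158]
```

>>> {"method": "play_rows", "body": {"series": [0,0,-15,0,0,0,0,0,0,-40,0,0,0,0,0,0,-70,0,0,0,0,1,-40,-100,0,0,1,0,2,-80,-100,0,0,3,0,4,-120,-100,0,0,5,0,5,-160,-100,0,0,7,0,6,-200,-100,0,0,9,0,7,-240,-100,0,0,11,0,9,-285,-100,0,0,12.8,0,10,-325,-100,0,0,12.8,0,10.9,-353.3,-100,0,0,12.8,0]}}

```text
time: 5.55
eef_pos: [0.5122, 0.0112, 0.1617]
orientation: [-0.0, 0.005, 1.0, -0.0]
wrist_force: [1.0, 0.2, -1.3]
grip_width: 0.109
finger_force: 40.7
```

>>> {"method": "play_rows", "body": {"series": [0,0,0,0,0,0,0,0,0,0,0,0,0,0,0,0,0,0,0,0,0]}}

```text
time: 5.85
eef_pos: [0.5117, 0.0146, 0.1617]
orientation: [-0.0, 0.004, 1.0, 0.0]
wrist_force: [0.0, -0.4, -0.9]
grip_width: 0.109
finger_force: 40.0
```

Run:
```python
from h import *
p,r=tool(); s=ctrl.sense(); print(p,r.as_matrix().round(4), s["grip_width"]*88.1,s["wrist_force"],s["wrist_torque"],s["q"])
c,im=grab("wrist","w4.png")
print(proj(c,p+[0,0,.036]),proj(c,(.5124,.014,.06)),proj(c,p-[0,0,.054]))
cv2.imwrite("pics/w4b.png",cv2.resize(im[130:330,125:385],(780,600),interpolation=cv2.INTER_CUBIC))
```

```text
[0.51173528 0.01456546 0.16169733] [[-1.0e+00  7.7e-03 -4.0e-04]
 [ 7.7e-03  1.0e+00  3.0e-04]
 [ 4.0e-04  3.0e-04 -1.0e+00]] 9.60779655729818 [ 0.00579765 -0.40265138 -0.90811668] [ 0.00714348  0.00702496 -0.00027062] [-2.03221391e-01  3.87733214e-01  1.52802515e+00  1.99433181e-04
  1.22627793e+00 -1.76642056e+00]
[257.0827095  281.22272035] [255.62114734 198.22975974] [256.40542122 214.69901643]
```

View pics/w4b.png

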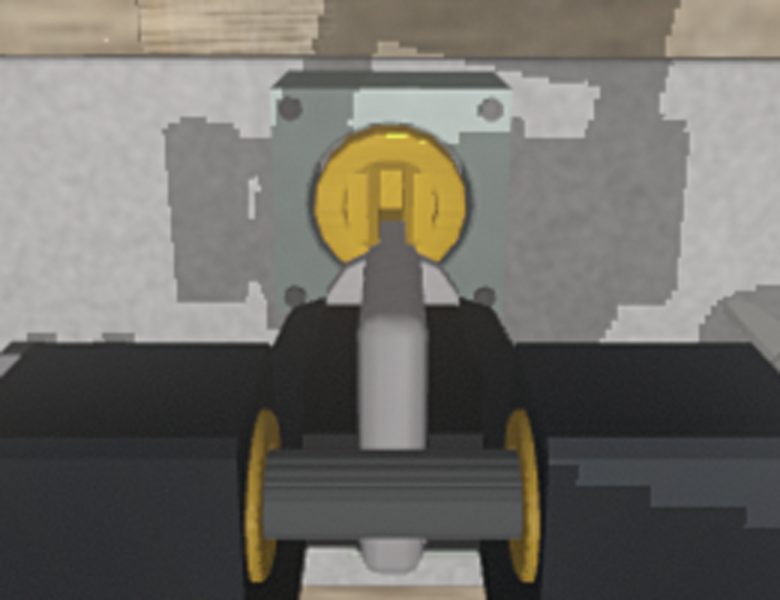

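Run:
```python
from h import *
c=cam("wrist"); im=cv2.imread("pics/w4.png"); hsv=cv2.cvtColor(im,cv2.COLOR_BGR2HSV); p,r=tool()
print([(y,int(hsv[y,255,1]),int(hsv[y,255,2])) for y in range(168,204)])
print([(y,int(hsv[y,256,2])) for y in list(range(228,242))+list(range(308,326))])
print("bow",ray(c,(256,235.3),p[2]+.036),ray(c,(256,320.7),p[2]+.036))
for dx in(-.0235,-.014,-.011): print(dx,proj(c,(.5124+dx,.014,.06)))
```

```text
[(168, 11, 193), (169, 12, 192), (170, 14, 169), (171, 36, 128), (172, 144, 119), (173, 156, 124), (174, 157, 169), (175, 154, 232), (176, 171, 200), (177, 170, 197), (178, 173, 198), (179, 170, 195), (180, 170, 194), (181, 171, 192), (182, 172, 191), (183, 169, 177), (184, 164, 157), (185, 164, 151), (186, 167, 166), (187, 170, 201), (188, 170, 199), (189, 171, 201), (190, 172, 202), (191, 172, 202), (192, 173, 200), (193, 173, 199), (194, 173, 198), (195, 171, 198), (196, 173, 198), (197, 174, 201), (198, 174, 199), (199, 167, 160), (200, 152, 119), (201, 156, 118), (202, 151, 118), (203, 99, 111)]
[(228, 99), (229, 100), (230, 97), (231, 98), (232, 99), (233, 99), (234, 102), (235, 112), (236, 122), (237, 134), (238, 143), (239, 148), (240, 153), (241, 158), (308, 82), (309, 118), (310, 160), (311, 157), (312, 156), (313, 155), (314, 154), (315, 155), (316, 154), (317, 155), (318, 153), (319, 146), (320, 139), (321, 158), (322, 179), (323, 180), (324, 175), (325, 142)]
bow [0.48954723 0.01437611 0.1977351 ] [0.5327271  0.01408198 0.1977351 ]
-0.0235 [255.28471227 172.99461171]
-0.014 [255.36332992 183.32485125]
-0.011 [255.38782673 186.54369367]
```

>>> {"method": "play_rows", "body": {"series": [0,-0.3,20,0,0,0,0,0,-0.3,40,0,0,0,0,0,-0.3,46,0,0,0,0,0,-0.3,49,0,0,0,0,0,-0.3,52,0,0,0,0,0,-0.3,54,0,0,0,0,0,-0.3,56,0,0,0,0,0,-0.3,56,0,0,0,0]}}

```text
time: 6.7
eef_pos: [0.5121, 0.0133, 0.1058]
orientation: [0.0, 0.004, 1.0, -0.0]
wrist_force: [0.4, 0.4, -1.2]
grip_width: 0.109
finger_force: 40.0
```

>>> {"method": "play_rows", "body": {"series": [0,0,4,0,0,0,0,0,0,8,0,0,0,0,0,0,12,0,0,0,0,0,0,16,0,0,0,0,0,0,20,0,0,0,0,0,0,23,0,0,0,0,0,0,25,0,0,0,0,0,0,26,0,0,0,0,0,0,26.5,0,0,0,0,0,0,26.5,0,0,0,0,0,0,26.5,0,0,0,0]}}

```text
time: 7.8
eef_pos: [0.5121, 0.0134, 0.0798]
orientation: [0.0, 0.004, 1.0, -0.0]
wrist_force: [-2.0, 0.5, 5.4]
grip_width: 0.11
finger_force: 40.0
```

>>> {"method": "play_rows", "body": {"series": [0,0,0,0,0,7,0,0,0,0,0,0,14,0,0,0,0,0,0,21,0,0,0,0,0,0,28,0,0,0,0,0,0,35,0,0,0,0,0,0,42,0,0,0,0,0,0,49,0,0,0,0,0,0,56,0,0,0,0,0,0,63,0,0,0,0,0,0,70,0,0,0,0,0,0,75,0,0,0,0,0,0,75,0], "grip_force": 60}}

```text
time: 9.0
eef_pos: [0.5128, 0.0142, 0.0799]
orientation: [0.001, 0.613, 0.79, 0.001]
wrist_force: [2.4, 5.1, 4.5]
grip_width: 0.108
finger_force: 61.2
```

Run:
```python
from h import *
p,r=tool(); s=ctrl.sense(); print(p,r.as_euler("zyx",degrees=True),s["wrist_force"],s["wrist_torque"],s["q"],s["grip_width"])
```

```text
[0.51281907 0.01417646 0.07992018] [-1.04420455e+02  1.35410036e-01 -1.79938612e+02] [2.39808327 5.13581752 4.52976053] [0.93368246 0.06589058 0.43522788] [-0.20421778  0.49518632  1.63183633  0.0018021   1.01247378 -0.45685402] 0.10799983512972049
```

>>> {"method": "play_rows", "body": {"series": [0,0,0,0,0,2,0,0,0,0,0,0,5,0,0,0,0,0,0,5,0,0,0,0,0,0,5,0]}}

```text
time: 9.4
eef_pos: [0.5129, 0.0141, 0.0799]
orientation: [0.001, 0.646, 0.764, 0.001]
wrist_force: [3.5, 5.4, 4.7]
grip_width: 0.112
finger_force: 61.7
```

Run:
```python
from h import *
p,r=tool(); s=ctrl.sense(); print(p,r.as_euler("zyx",degrees=True),s["wrist_force"],s["wrist_torque"])
```

```text
[0.51294267 0.01413055 0.07994009] [-9.95902679e+01  1.48026115e-01 -1.79950630e+02] [3.49199579 5.43241766 4.72132751] [ 1.05499757 -0.01547846  0.6776661 ]
```

The torque rose from 0.44 to 0.68 Nm, so the lock is at its stop. Release, lift and go look at the fin.

>>> {"method": "play_rows", "body": {"series": [0,0,0,0,0,0,15,0,0,0,0,0,0,25,0,0,0,0,0,0,35,0,0,0,0,0,0,40,0,0,0,0,0,0,40,0,0,-20,0,0,0,40,0,0,-50,0,0,0,40,0,0,-90,0,0,0,40,0,0,-130,0,0,0,40,0,0,-160,0,0,0,40], "grip_force": 40}}

```text
time: 10.4
eef_pos: [0.5121, 0.0133, 0.2417]
orientation: [0.001, 0.646, 0.763, 0.0]
wrist_force: [-0.5, -0.6, 0.1]
grip_width: 0.456
finger_force: 0.0
```

>>> {"method": "play_rows", "body": {"series": [-30,20,0,0,0,3,40,-60,40,0,0,0,6,40,-90,60,0,0,0,10,40,-130,86,0,0,0,10,40,-130,86,0,0,0,10,40,-130,86,0,0,0,10,40]}}

```text
time: 11.0
eef_pos: [0.6183, -0.1012, 0.2384]
orientation: [-0.001, 0.711, 0.704, -0.0]
wrist_force: [-0.6, -1.0, -0.7]
grip_width: 0.449
finger_force: 0.0
```

Run:
```python
from h import *
p,r=tool(); s=ctrl.sense(); print(p,r.as_matrix().round(3),s["q"])
c,im=grab("wrist","w5.png")
print(proj(c,(.6212,-.122,.103)),proj(c,(.5124,.014,.116)))
cv2.imwrite("pics/w5b.png",cv2.resize(im,(800,600),interpolation=cv2.INTER_CUBIC))
```

```text
[ 0.61830577 -0.10119984  0.23835268] [[ 0.01   1.    -0.001]
 [ 1.    -0.01   0.001]
 [ 0.001 -0.001 -1.   ]] [-3.50915670e-01  5.19209637e-01  1.06584189e+00  5.95556714e-05
  1.55809483e+00 -3.41270544e-01]
[258.99292868 206.60443492] [134.42963155  64.73670606]
```

View pics/w5b.png

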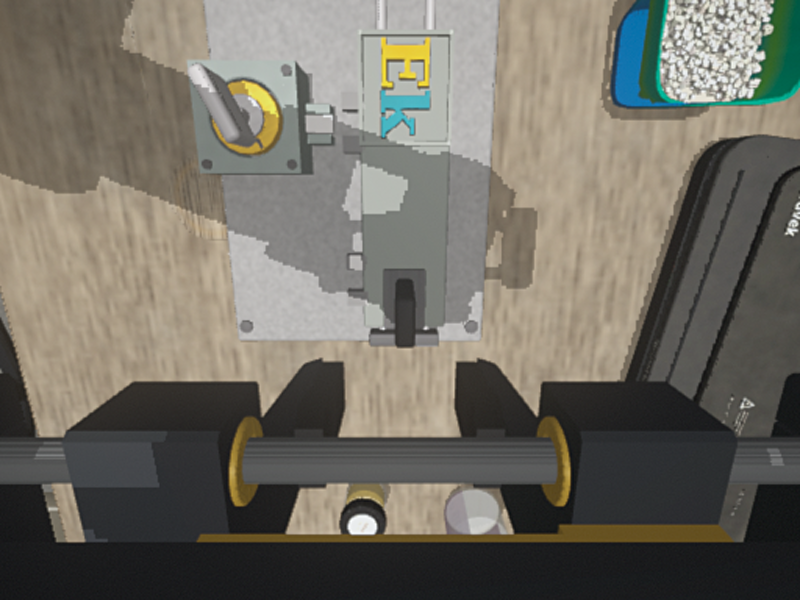

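The key is home and turned, with its bow from about (200,70) to (236,138), and the bolt is retracted at (318,120). The fin is at x=405, as predicted. I'll check the key angle and the fin numerically.

Run:
```python
from h import *
c=cam("wrist"); im=cv2.imread("pics/w5.png"); hsv=cv2.cvtColor(im,cv2.COLOR_BGR2HSV)
m=((hsv[...,1]<30)&(hsv[...,2]>120)).astype(np.uint8); k=np.zeros_like(m); k[38:94,115:158]=1; m&=k
for y in range(40,92,4): print(y,[int(v) for v in hsv[y,118:160,2]])
print("fin far",ray(c,(405/1.5625,346/1.5625),.103))
g=cv2.imread("pics/w5.png",0)
print([int(v) for v in g[205,245:275]])
```

```text
40 [172, 173, 186, 186, 186, 178, 180, 156, 164, 170, 166, 181, 189, 189, 189, 189, 189, 188, 189, 189, 189, 187, 187, 187, 187, 187, 187, 187, 187, 187, 186, 186, 186, 187, 187, 187, 187, 186, 188, 188, 189, 188]
44 [168, 170, 183, 205, 213, 218, 221, 225, 221, 188, 200, 188, 151, 104, 95, 118, 169, 186, 192, 191, 189, 188, 187, 187, 188, 187, 187, 188, 188, 186, 187, 187, 187, 188, 188, 188, 187, 187, 187, 187, 187, 188]
48 [120, 121, 146, 192, 201, 210, 215, 218, 221, 225, 228, 221, 200, 192, 163, 113, 86, 94, 95, 95, 97, 110, 153, 184, 192, 190, 189, 189, 190, 191, 190, 188, 188, 187, 186, 183, 178, 180, 186, 186, 186, 185]
52 [116, 115, 115, 124, 138, 177, 199, 209, 218, 221, 224, 227, 229, 225, 213, 197, 172, 129, 106, 87, 99, 99, 101, 99, 93, 91, 121, 115, 108, 98, 116, 117, 120, 136, 149, 153, 185, 235, 224, 204, 181, 158]
56 [117, 116, 116, 119, 133, 132, 129, 131, 138, 148, 156, 163, 165, 168, 170, 181, 218, 204, 182, 138, 94, 83, 101, 100, 100, 100, 97, 99, 145, 191, 190, 186, 184, 184, 185, 183, 182, 180, 193, 228, 229, 234]
60 [113, 112, 109, 111, 127, 133, 132, 132, 129
[... 1098 characters left out ...]
9, 167, 146, 147, 156, 161, 165, 169, 173, 176, 170, 159, 146, 125, 101, 95, 99, 101, 102, 101, 96, 96, 124]
84 [118, 118, 118, 119, 121, 123, 125, 130, 132, 131, 131, 131, 131, 130, 130, 130, 129, 123, 99, 87, 144, 191, 183, 137, 145, 155, 163, 166, 170, 174, 176, 173, 162, 151, 130, 104, 100, 103, 101, 101, 101, 98]
88 [114, 114, 115, 115, 118, 119, 121, 125, 132, 133, 132, 132, 131, 131, 130, 130, 130, 130, 130, 125, 100, 89, 140, 179, 184, 165, 142, 149, 152, 147, 143, 138, 133, 122, 108, 93, 94, 96, 97, 96, 98, 99]
fin far [ 0.62105751 -0.13805813  0.103     ]
[152, 132, 132, 133, 125, 90, 85, 72, 51, 54, 57, 59, 59, 60, 61, 60, 61, 60, 60, 52, 59, 90, 88, 87, 89, 87, 97, 125, 124, 123]
```

Run:
```python
from h import *
c=cam("wrist")
for a,b in(((135,52),(153,84)),((127.5,60),(141,84))):
    d=ray(c,b,.116)-ray(c,a,.116); print(np.degrees(np.arctan2(d[1],d[0])))
```

```text
-63.75665338237653
-64.28902397215639
```

The key sits at -64°, about 1.1 rad. That fits the plug at its stop with the key relaxed back in its play. Now grip the fin.

>>> {"method": "play_rows", "body": {"series": [-20,2.7,40,0,0,0,40,-20,2.7,80,0,0,0,40,-20,2.7,115,0,0,0,40,-20,2.7,140,0,0,0,40,-20,2.7,155,0,0,0,40,-20,2.7,164,0,0,0,40,-20,2.7,169,0,0,0,40,-20,2.7,169,0,0,0,0,-20,2.7,169,0,0,0,0,-20,2.7,169,0,0,0,0,-20,2.7,169,0,0,0,0,-20,2.7,169,0,0,0,0]}}

```text
time: 12.25
eef_pos: [0.6215, -0.1208, 0.071]
orientation: [0.001, 0.71, 0.704, 0.001]
wrist_force: [2.5, 0.6, 3.0]
grip_width: 0.151
finger_force: 40.0
```

>>> {"method": "play_rows", "body": {"series": [6,0,0,0,0,0,0,17,0,0,0,0,0,0,29,0,0,0,0,0,0,41,0,0,0,0,0,0,53,0,0,0,0,0,0,65,0,0,0,0,0,0,77,0,0,0,0,0,0,89,0,0,0,0,0,0,101,0,0,0,0,0,0,112,0,0,0,0,0,0,119,0,0,0,0,0,0,121,0,0,0,0,0,0]}}

```text
time: 13.45
eef_pos: [0.623, -0.0014, 0.0711]
orientation: [0.003, 0.71, 0.704, -0.001]
wrist_force: [3.7, -22.0, 3.7]
grip_width: 0.157
finger_force: 40.0
```

>>> {"method": "play_rows", "body": {"series": [1,0,0,0,0,0,0,1,0,0,0,0,0,0,1,0,0,0,0,0,0]}}

```text
time: 13.75
eef_pos: [0.6229, -0.0014, 0.0711]
orientation: [0.003, 0.71, 0.704, -0.001]
wrist_force: [4.7, -19.2, 3.8]
grip_width: 0.155
finger_force: 40.0
```

Sled moved 119.4 mm and stopped with about 20 N of push-back, so it is at the end stop. Release, lift and go over the key.

>>> {"method": "play_rows", "body": {"series": [0,0,0,0,0,0,20,0,0,0,0,0,0,32,0,0,0,0,0,0,40,0,0,0,0,0,0,40,0,0,-20,0,0,0,40,0,0,-60,0,0,0,40,0,0,-100,0,0,0,40,4,-35,-110,0,0,-7,40,8,-70,-110,0,0,-14,40,12,-108,-110,0,0,-21,40,12,-110,-110,0,0,-26.5,40,12,-110,-110,0,0,-26.5,40]}}

```text
time: 14.95
eef_pos: [0.5112, 0.0147, 0.1806]
orientation: [-0.0, 0.529, 0.848, 0.0]
wrist_force: [0.8, 0.2, -0.6]
grip_width: 0.455
finger_force: 0.0
```

>>> {"method": "play_rows", "body": {"series": [0,0,0,0,0,0,40,0,0,0,0,0,0,40]}}

```text
time: 15.15
eef_pos: [0.5126, 0.0142, 0.1801]
orientation: [0.0, 0.531, 0.848, 0.0]
wrist_force: [-0.3, 0.3, -0.1]
grip_width: 0.45
finger_force: 0.0
```

Run:
```python
from h import *
p,r=tool(); s=ctrl.sense(); print(p,r.as_matrix().round(3),s["q"])
c,im=grab("wrist","w6.png")
print(proj(c,(.5127,.0141,.116)),proj(c,(.6212,-.002,.103)))
cv2.imwrite("pics/w6b.png",cv2.resize(im,(800,600),interpolation=cv2.INTER_CUBIC))
```

```text
[0.51261237 0.01422463 0.18007193] [[-0.437  0.9    0.   ]
 [ 0.9    0.437  0.   ]
 [ 0.     0.    -1.   ]] [-2.03463941e-01  3.68956988e-01  1.49804109e+00  4.68801127e-05
  1.27457786e+00 -6.55532442e-01]
[256.4244574  209.44091571] [357.59483026 270.63746898]
```

View pics/w6b.png

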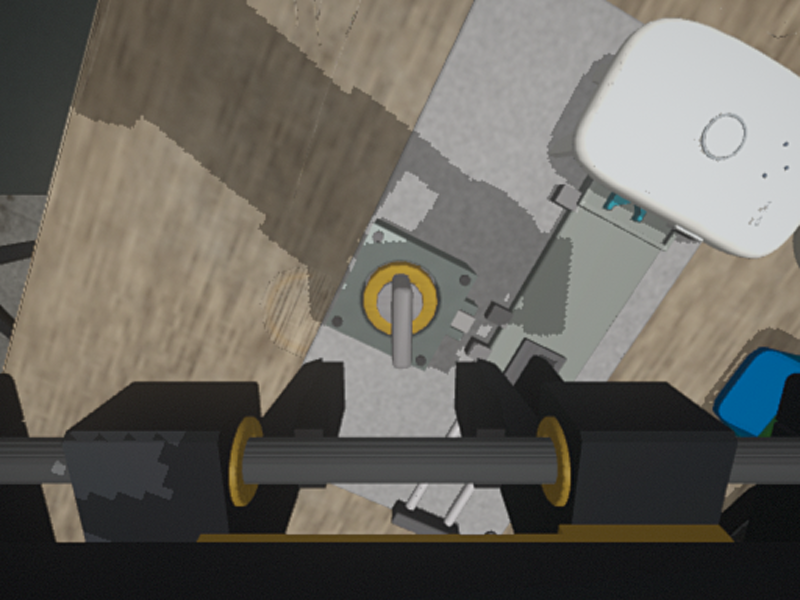

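The key's bow is centred and aligned at (401,328) and the sled is under the lamp, with its second notch beside the bolt at (470,320). Descend and grip.

>>> {"method": "play_rows", "body": {"series": [0,0,35,0,0,0,40,0,0,65,0,0,0,40,0,0,85,0,0,0,40,0,0,95,0,0,0,40,0,0,100,0,0,0,40,0,0,100,0,0,0,40,0,0,100,0,0,0,0,0,0,100,0,0,0,0,0,0,100,0,0,0,0,0,0,100,0,0,0,0,0,0,100,0,0,0,0], "grip_force": 50}}

```text
time: 16.3
eef_pos: [0.5123, 0.0144, 0.0807]
orientation: [0.0, 0.53, 0.848, 0.0]
wrist_force: [0.6, 1.8, 3.3]
grip_width: 0.107
finger_force: 49.9
```

>>> {"method": "play_rows", "body": {"series": [0,0,0,0,0,-7,0,0,0,0,0,0,-14,0,0,0,0,0,0,-21,0,0,0,0,0,0,-28,0,0,0,0,0,0,-35,0,0,0,0,0,0,-42,0,0,0,0,0,0,-49,0,0,0,0,0,0,-56,0,0,0,0,0,0,-63,0,0,0,0,0,0,-68,0,0,0,0,0,0,-71,0,0,0,0,0,0,-71,0]}}

```text
time: 17.5
eef_pos: [0.5121, 0.0141, 0.0805]
orientation: [0.0, -0.061, 0.998, -0.0]
wrist_force: [-0.2, -0.5, 3.2]
grip_width: 0.112
finger_force: 50.0
```

Run:
```python
from h import *
p,r=tool(); s=ctrl.sense(); m=r.as_matrix(); print(p,np.degrees(np.arctan2(m[1,1],m[0,1])),s["wrist_force"],s["wrist_torque"],s["grip_width"])
```

```text
[0.51214061 0.01413061 0.08052155] 97.00058422439984 [-0.15985892 -0.45400923  3.19413191] [ 0.01466452  0.05887759 -0.23357435] 0.11171262376753564
```

>>> {"method": "play_rows", "body": {"series": [0,0,0,0,0,-2,0,0,0,0,0,0,-4,0,0,0,0,0,0,-6,0,0,0,0,0,0,-6,0]}}

```text
time: 17.9
eef_pos: [0.5121, 0.014, 0.0805]
orientation: [0.0, -0.112, 0.994, -0.0]
wrist_force: [-0.2, -1.0, 4.3]
grip_width: 0.111
finger_force: 51.9
```

Run:
```python
from h import *
p,r=tool(); s=ctrl.sense(); m=r.as_matrix(); print(p,np.degrees(np.arctan2(m[1,1],m[0,1])),s["wrist_force"],s["wrist_torque"],s["grip_width"])
```

```text
[0.51213523 0.01403318 0.08048684] 102.85380716058705 [-0.20183863 -1.00115243  4.27829008] [-0.1895977   0.16536779 -0.9201315 ] 0.11091523475305108
```

>>> {"method": "play_rows", "body": {"series": [0,0,0,0,0,2,0,0,0,0,0,0,4,0,0,0,0,0,0,4,15,0,0,0,0,0,4,25,0,0,0,0,0,4,35,0,0,0,0,0,4,40,0,0,0,0,0,4,40,0,0,-20,0,0,4,40,0,0,-50,0,0,4,40,0,0,-90,0,0,4,40,25,0,-130,0,0,4,40,40,0,-150,0,0,4,40]}}

```text
time: 19.1
eef_pos: [0.4727, 0.0051, 0.2332]
orientation: [0.002, -0.079, 0.997, -0.001]
wrist_force: [0.0, -0.2, -0.5]
grip_width: 0.451
finger_force: 0.0
```

>>> {"method": "play_rows", "body": {"series": [0,0,0,0,0,0,40,0,0,0,0,0,0,40]}}

```text
time: 19.3
eef_pos: [0.4731, 0.0053, 0.2298]
orientation: [0.0, -0.078, 0.997, 0.0]
wrist_force: [-0.3, -0.2, -1.0]
grip_width: 0.454
finger_force: 0.0
```

Run:
```python
from h import *
p,r=tool(); s=ctrl.sense(); print(p,s["finger_force"],s["wrist_force"],s["q"])
c,im=grab("wrist","w7.png")
u,v=proj(c,(.5124,.0140,.08)); print(u,v)
x0,y0=int(u)-110,max(int(v)-85,0)
cv2.imwrite("pics/w7b.png",cv2.resize(im[y0:y0+165,x0:x0+220],(800,600),interpolation=cv2.INTER_CUBIC)); print(x0,y0)
```

```text
[0.47312466 0.00529512 0.22976248] 0.0 [-0.33215851 -0.24995775 -0.99155502] [-2.39812700e-01  2.53558780e-01  1.51584677e+00  8.35416481e-05
  1.37213090e+00 -1.96757497e+00]
258.21760664144387 220.345028003793
148 135
```

View pics/w7b.png

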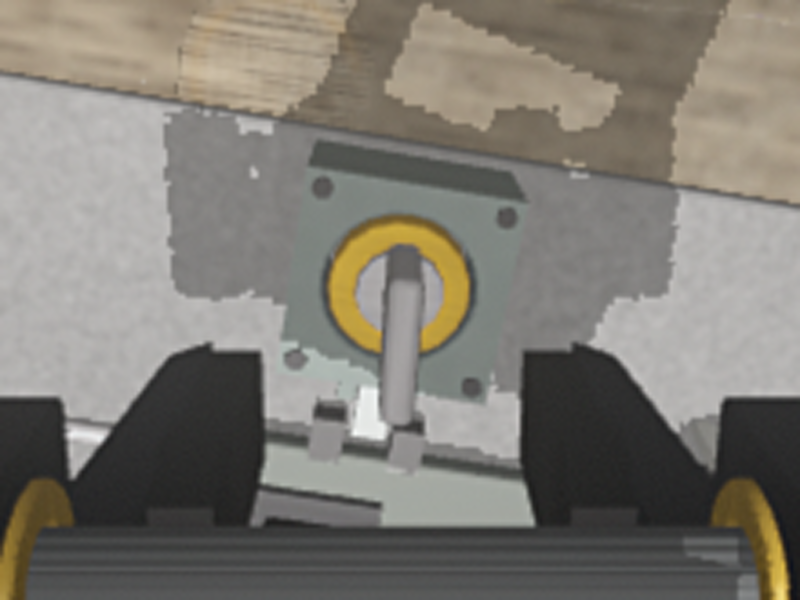

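The bolt reaches into the sled's second notch at (370,415). The key's collar rests on the plug and the gripper is clear, so I'll hand in.

```bash
python3 -c "
from station import finish_job
print(finish_job())"
```

```text
the job is handed in; nothing more can be done
None
```

I handed the job in at about 19.4 s on the robot's clock; no verdict came back. The last picture shows the rectangular-bowed key home in the lock and turned back, the bolt in the sled's second notch under the lamp, and the gripper clear; the round-bowed key's stand was not in that view, but the arm never went to it.

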